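# Index the plate turntable to its next stop

## Robot

A 6-joint arm with a two-finger parallel gripper is mounted at the origin on the work surface. World frame = base frame: x ahead of the robot, y to its left, z up, the work surface at z = 0. Lengths are in mm, angles in rad, forces in N, time in s.
With the tool pointing down it reaches from about 350 to 975 mm from the base axis. Payload 7.1 kg.
Tool frame: the origin (TCP) lies on the front face of the gripper's body, between the roots of the fingers; the fingertips stand 80 mm ahead of it and the grasp point (between the pads) lies 61 mm ahead of it (env.tips_ahead is the distance from the TCP to the fingertips, in mm); z points along the fingers, y is the line along which they close (so a half turn about z gives the same grasp; the last joint's range is limited). The gripper opens to 88 mm and grips with 3 to 60 N. Pads are 20 mm wide; open, the fingers measure 115 mm over their backs; the gripper's body (75 mm by 178 mm) begins 61 mm behind the grasp point.
Start: joints at [-1.282, 0.423, 1.63, -0, 1.089, -0.019], TCP at [189.37, -595.604, 302.675] pointing down, gripper open.
Joint ranges: [-3, 3], [-0.9, 2.11], [0.09, 2.58], [-1.31, 4.45], [0.11, 2.69], [-2.54, 2.54]. Speed limits (rad/s): [2.39, 2.39, 3.01, 3.14, 3.14, 3.14].

## Interface

Orientations are given as a unit quaternion [x, y, z, w].
In Python, from station import env, set_gripper, viewer, workorder gives the robot as it stands. Calls block until the motion is done:
- env.reach(position, orientation): joint-space move of the TCP to a pose.
- env.move_l(position, rot=None, rate=150, f_stop=None): straight line of the TCP; rot=None keeps the orientation; rate is the mean speed in mm/s. With f_stop (N) it stops when the force on the tool has changed by that much, and returns True; else False.
- env.move_joints(angles): joint-space move.
- set_gripper(opening): finger opening in mm; the grip force is fixed at half the most; returns when the fingers have stopped.
- env.hold(seconds).
- env.ik(position, orientation): joint angles nearest the present ones, or None.
- env.read_state(): the state.
- viewer.camera(name): name is "side" or "top"; returns the picture (384x512x3 uint8, blue, green, red); there is no depth.
- viewer.camera_params(name): a dict with "fx", "fy", "cx", "cy" (pixels), "pose" (4x4, takes a point from camera to world coordinates). Camera axes: x right, y up, looking along -z (the intrinsics and any distortion apply to the point x, -y, -z); pixel columns grow to the right and rows downward; lengths in mm; the calibration is good to about 2 mm. A picture is of the moment at which its call begins. camera_params takes no time and is no camera call.
A pose or a line that the arm cannot do raises env.IKError and nothing moves.
- workorder.sign_off(): hands the job in; it is judged then, once.
The state is a dict: "time_s": time; "qpos": joint angles; "dq": joint speeds; "tau": joint torques, N m; "tool_pos": TCP position; "orientation": TCP orientation; "force": force on the tool from outside, world axes, zero at the start; "wrist_torque": the same for the moment, N m; "width": finger opening in mm; "grip_force": force on a finger pad.
Only numpy, scipy, OpenCV 4.12 (cv2) and the standard library are available. Lean on these libraries where they do the work, as an engineer would, in place of code of your own. Each camera call takes 0.05 s, during which the arm holds its last target. There are 200 camera calls.

## Task

The plate turntable is locked by a spring index pin with a red pull ring. Pull the ring straight up, turn the table counter-clockwise (seen from above, the way the yellow chevrons point) to its next stop and let the pin drop fully home, so that the table is locked there. The stop is hidden under the disc and must be felt: keep the three dishes in their seats, leave the other things on the bench alone, and let go of the ring when done.

Things in the scene. Friction and masses are not known exactly. Their poses are not given: they have to be found in the camera images.
- turntable (a joint): Angle (rad) of the round aluminium disc (300 mm across, 10 mm thick, 1.1 kg). 0 = the first notch; grows counter-clockwise seen from above; free from -0.15 to 1.40 while the pin is out. Friction 0.12 N m: it stays where left. Play in a notch: 0.02 rad either way. The next notch is hidden under the disc, anywhere from 0.72 to 1.26 rad (it was set by hand); no other notch lies before the end stop.
- pin (a joint): Lift (m) of the index pin: 0 home in a notch, 0.012 when its round foot rides on the smooth rim between notches, 0.018 right out (end stop). Spring: 5 N when home, 11 N on the rim (500 N/m). Let go, it snaps down. Left free to move up and down and pushed sideways along the rim (about 2 N drag), it drops into the next notch by itself and then stops the table hard.
- ring (a point): Centre of the red pull ring on the pin: upright ring of 10 mm round bar, 54 mm outside, 34 mm inside. Pin home: centre 124 mm, top 151 mm over the bench. It goes round 112 mm from the axis. Its plane contains the vertical and the line to the axis; x points to the axis, z up, y (square to the faces to pinch) clockwise. Below it a dark bushing, 28 mm across, up to 93 mm over the bench.
- pivot (a point): The disc's axis at the height of its top face, 65 mm above the bench; z up; x points away from the ring and turns with the disc. A hub 32 mm across stands 8 mm above the face. Yellow chevrons painted beside the bushing point the way to turn.
- drum: fixed round blue-black foot under the disc, 262 mm across, 52 mm high; origin in the middle of its underside, on the axis. It does not move.
- dishA: pink dish, in the seat across from the ring: loose closed culture dish, 92 mm across, 15 mm high, 35 g; origin in the middle of its underside. It rides on the disc between four 7 mm pips.
- seatA (a point): middle of the seat of dish A on the disc's top face, 95 mm from the axis; it turns with the disc.
- dishB: cream dish, in the seat 75 degrees counter-clockwise of dish A: loose closed culture dish, 92 mm across, 15 mm high, 35 g; origin in the middle of its underside. It rides on the disc between four 7 mm pips.
- seatB (a point): middle of the seat of dish B on the disc's top face, 95 mm from the axis; it turns with the disc.
- dishC: grey-green dish, in the seat 75 degrees clockwise of dish A: loose closed culture dish, 92 mm across, 15 mm high, 35 g; origin in the middle of its underside. It rides on the disc between four 7 mm pips.
- seatC (a point): middle of the seat of dish C on the disc's top face, 95 mm from the axis; it turns with the disc.
- marker: black and red marker pen, 135 mm long and 13 mm thick, lying on the bench between robot and turntable; origin in the middle of its underside. To be left alone.
- plates: dark stack of closed dishes, 92 mm across, 62 mm high, standing on the right; origin in the middle of its underside. To be left alone.
- wipes: white wipes canister with red lid, 92 mm across, 190 mm high, at the left; origin in the middle of its underside. To be left alone.
- jar: jar with black lid, 70 mm across, 120 mm high, at the right; origin in the middle of its underside. To be left alone.
Not all that is in view belongs to the job. Leave any turquoise look-alike of the dishB alone. What is shaped like the dishC but blue is not meant.

How it is judged:
By the outcome, as a careful person would: the job done as asked, in the order asked, and still so for the second after the job is handed in, with the robot touching nothing.
It also fails if it takes over 42 s, if anything falls off the work surface, if the arm or the gripper's body presses on something with over 40 N, if the wrist force passes 120 N, or if a joint passes its speed limit or range.

## Working session

There is one attempt and no reset: what is moved stays moved. The work goes in short steps, each a Python script; the robot and the scene stay as the last script left them, time stands still between calls to the robot, and variables do not carry over. Pictures are saved under pics/ and viewed, at most 10 in all, crops included, and the job is handed in when it is done.

```bash
mkdir -p pics; ls
python3 - <<'E'
from station import env, set_gripper, viewer, workorder
import cv2
for n in("side","top"):
    cv2.imwrite(f"pics/{n}0.png",cv2.resize(viewer.camera(n),None,fx=1.5,fy=1.5,interpolation=cv2.INTER_CUBIC))
    p=viewer.camera_params(n);print({k:(v.tolist() if hasattr(v,'tolist') else v) for k,v in p.items()})
s=env.read_state();print(s['time_s'],s['orientation'],s['width'])
E
```

```text
pics
{'fx': 422.62046693477845, 'fy': 422.62046693477845, 'cx': 252.6660207397991, 'cy': 186.6667034244197, 'pose': [[-0.8150880517153104, 0.3499807762556657, -0.4616762114322341, 34.643153162227954], [-0.5788890230653283, -0.5233544965414657, 0.6252899886646983, 677.889537043755], [-0.02278084558152059, 0.7769256896263056, 0.6291800266007181, 816.6359059631586], [0.0, 0.0, 0.0, 1.0]]}
{'fx': 420.6617804121452, 'fy': 420.6617804121452, 'cx': 257.1843532462639, 'cy': 192.6683018990443, 'pose': [[-0.013089670888679504, 0.9980071621148845, -0.06172815308609662, 469.7589246808981], [-0.9998840461266042, -0.012583876817634837, 0.00857556678763882, -15.578216917433606], [0.007781697598642508, 0.06183324681458281, 0.9980561581248071, 1433.62187889457], [0.0, 0.0, 0.0, 1.0]]}
0.1 [ 9.88180655e-01  1.53292313e-01 -9.89801207e-05 -6.70775287e-04] 88.07101167070456
```

View pics/side0.png

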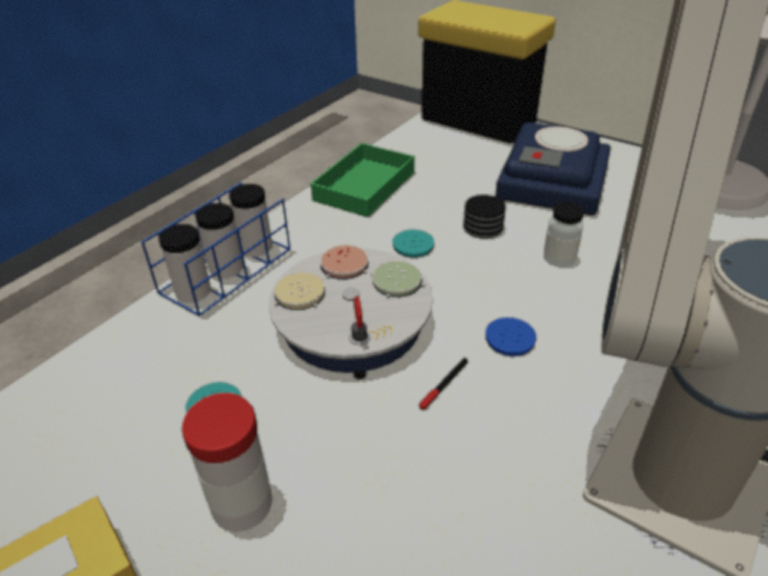

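View pics/top0.png

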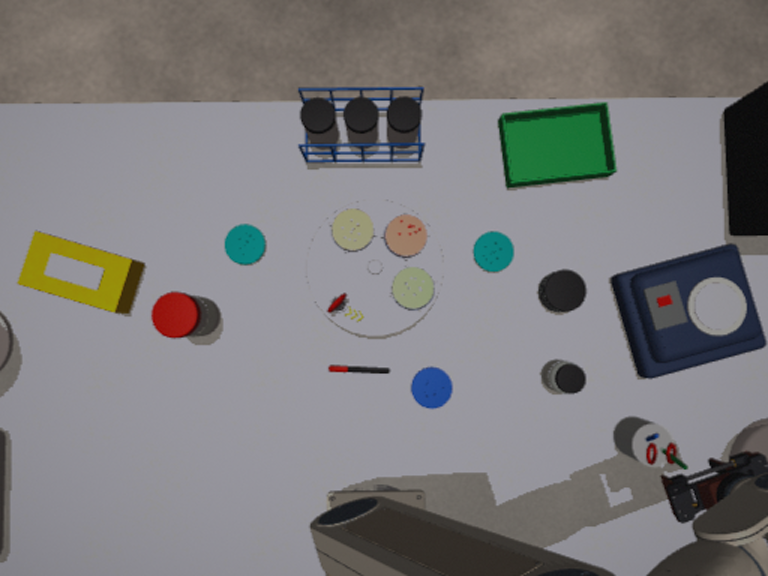

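The side view shows the hub at about (351,294) and the ring at about (358,310), both in 1.5x pixels. In the top view the hub is at (375,267) and the ring at (338,302). I'll enlarge both.

Run:
```python
from station import viewer
import cv2,numpy as np
a=viewer.camera("top")[125:230,195:305]; b=viewer.camera("side")[160:260,170:300]
a=cv2.resize(a,(550,525),interpolation=cv2.INTER_CUBIC);b=cv2.resize(b,(780,600),interpolation=cv2.INTER_CUBIC)
cv2.imwrite("pics/t1.png",a);cv2.imwrite("pics/s1.png",b)
```

```text
(no output)
```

View pics/t1.png

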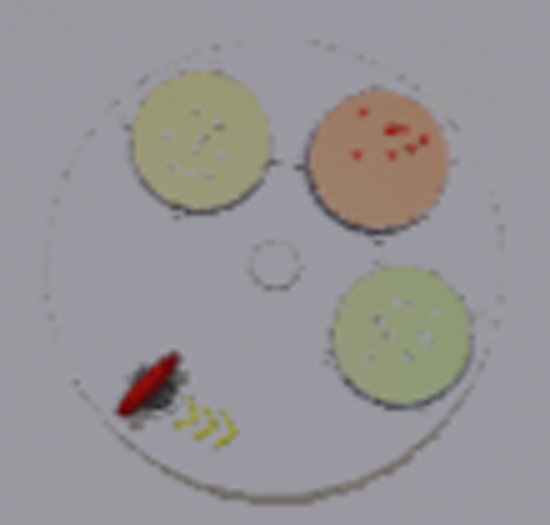

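View pics/s1.png

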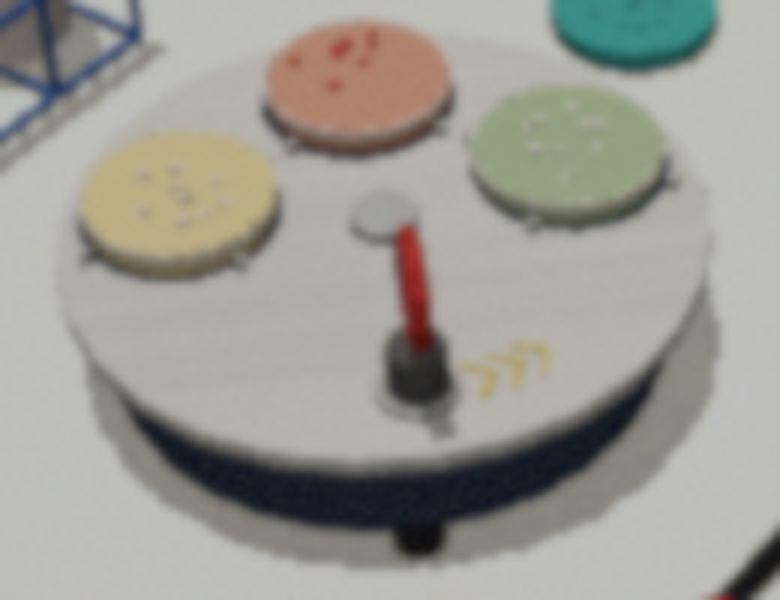

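The top crop gives hub (275,265), ring centre (149,384), cream (200,140), pink (378,160) and green (402,335). The side crop gives hub (383,217) and ring (414,287). I'll fit the axis and angle to all of them.

```bash
cat > h.py <<'E'
import numpy as np
from station import env,set_gripper,viewer,workorder
from scipy.optimize import least_squares
from scipy.spatial.transform import Rotation as R
def unproj(n,u,v,z):
    p=viewer.camera_params(n);T=np.array(p['pose'])
    d=T[:3,:3]@np.array([(u-p['cx'])/p['fx'],-(v-p['cy'])/p['fy'],-1]);o=T[:3,3]
    return (o+d*(z-o[2])/d[2])[:2]
def rotq(a):  # tool down, tool y (closing) along world angle a
    y=np.array([np.cos(a),np.sin(a),0]);z=np.array([0,0,-1.]);x=np.cross(y,z)
    return R.from_matrix(np.c_[x,y,z]).as_quat()
E
python3 - <<'E'
from h import *
t=lambda x,y,z:unproj("top",(x+.5)/5-.5+195,(y+.5)/5-.5+125,z)
s=lambda x,y,z:unproj("side",(x+.5)/6-.5+170,(y+.5)/6-.5+160,z)
P={'hub':t(275,265,73),'ring':t(149,384,124),'B':t(200,140,80),'A':t(378,160,80),'C':t(402,335,80)}
for k,v in P.items(): d=v-P['hub'];print(k,v.round(1),np.hypot(*d).round(1),np.degrees(np.arctan2(d[1],d[0])).round(1))
S={'hub':s(383,217,73),'ring':s(414,287,124)}
for k,v in S.items(): print('side',k,v.round(1))
def model(p):
    c=p[:2];o=lambda r,a:c+r*np.array([np.cos(a),np.sin(a)])
    return {'hub':c,'ring':o(112,p[2]),'A':o(95,p[2]+np.pi),'B':o(95,p[2]+np.pi+np.radians(75)),'C':o(95,p[2]+np.pi-np.radians(75))}
f=least_squares(lambda p:np.concatenate([(model(p)[k]-P[k]) for k in P]),[*P['hub'],2.4])
print(f.x,f.fun.round(1),model(f.x)['ring'])
th=f.x[2];c=f.x[:2]
for dz in(200,86,65):
  for da in (0,.4,.8,1.0,1.26):
    a=th+da;p=c+112*np.array([np.cos(a),np.sin(a)])
    for b in(np.pi/2,-np.pi/2):
        q=env.ik([*p,dz],rotq(a+b));print(dz,da,b>0,None if q is None else np.round(q,2))
E
```

```text
hub [603.2  -3.3] 0.0 0.0
ring [524.8  75.6] 111.2 134.8
B [684.5  44.3] 94.2 30.3
A [670.1 -70.9] 95.1 -45.3
C [556.2 -84.7] 94.0 -120.0
side hub [6.012e+02 2.000e-01]
side ring [524.7  74.9]
[603.23289984  -3.25488713   2.35524426] [-0.   0.  -0.7  0.4  1.  -0.1  0.2  0.4 -0.6 -0.8] [524.11223068  76.01629118]
200 0 True [ 0.12  0.43  1.91 -0.    0.8   2.48]
200 0 False [ 0.12  0.43  1.91 -0.    0.8  -0.66]
200 0.4 True [ 0.05  0.4   1.97 -0.    0.77  2.01]
200 0.4 False [ 0.05  0.4   1.97 -0.    0.77 -1.13]
200 0.8 True [-0.03  0.39  1.99 -0.    0.76  1.52]
200 0.8 False [-0.03  0.39  1.99 -0.    0.76 -1.62]
200 1.0 True [-0.08  0.39  1.99 -0.    0.77  1.28]
200 1.0 False [-0.08  0.39  1.99 -0.    0.77 -1.86]
200 1.26 True [-0.13  0.41  1.96 -0.    0.78  0.97]
200 1.26 False [-0.13  0.41  1.96 -0.    0.78 -2.18]
86 0 True [ 0.12  0.63  1.94 -0.    0.57  2.48]
86 0 False [ 0.12  0.63  1.94 -0.    0.57 -0.66]
86 0.4 True [ 0.05  0.61  2.   -0.    0.53  2.01]
86 0.4 False [ 0.05  0.61  2.   -0.    0.53 -1.13]
86 0.8 True [-0.03  0.6   2.02 -0.    0.51  1.52]
86 0.8 False [-0.03  0.6   2.02 -0.    0.51 -1.62]
86 1.0 True [-0.08  0.61  2.02 -0.    0.52  1.28]
86 1.0 False [-0.08  0.61  2.02 -0.    0.52 -1.86]
86 1.26 True [-0.13  0.62  1.99 -0.    0.54  0.97]
86 1.26 False [-0.13  0.62  1.99 -0.    0.54 -2.18]
65 0 True [ 0.12  0.67  1.94 -0.    0.53  2.48]
65 0 False [ 0.12  0.67  1.94 -0.    0.53 -0.66]
65 0.4 True [ 0.05  0.65  2.   -0.    0.49  2.01]
65 0.4 False [ 0.05  0.65  2.   -0.    0.49 -1.13]
65 0.8 True [-0.03  0.65  2.02 -0.    0.47  1.52]
65 0.8 False [-0.03  0.65  2.02 -0.    0.47 -1.62]
65 1.0 True [-0.08  0.65  2.02 -0.    0.48  1.28]
65 1.0 False [-0.08  0.65  2.02 -0.    0.48 -1.86]
65 1.26 True [-0.13  0.66  1.99 -0.    0.5   0.97]
65 1.26 False [-0.13  0.66  1.99 -0.    0.5  -2.18]
```

The fit agrees to about 1 mm in both views: axis (603,-3), ring at 134.9°. Next I'll approach and pinch the top of the ring.

```bash
cat >> h.py <<'E'
C=np.array([602.8,-2.5]);TH=2.356
def pose(da,gz,r=112): # grasp point height gz
    a=TH+da
    return [*(C+r*np.array([np.cos(a),np.sin(a)])),gz+61],rotq(a-np.pi/2)
def show(tag):
    s=env.read_state();f=np.array(s['force']);d=np.array(s['tool_pos'])[:2]-C
    a=np.arctan2(d[1],d[0]);t=np.array([-np.sin(a),np.cos(a)]);n=np.array([np.cos(a),np.sin(a)])
    print(tag,'t%.2f ang%.3f r%.1f z%.1f | ft%.1f fr%.1f fz%.1f w%.1f g%.1f'%(s['time_s'],a-TH,np.hypot(*d),s['tool_pos'][2]-61,f[:2]@t,f[:2]@n,f[2],s['width'],s['grip_force']))
    return a-TH,f[:2]@t,f[2]
E
python3 - <<'E'
from h import *
p,q=pose(0,260)
env.reach(p,q); set_gripper(44); show('above')
p,q=pose(0,141)
print(env.move_l(p,q,rate=120,f_stop=8)); show('down')
set_gripper(0); show('grip')
env.move_l(pose(0,146)[0],rate=40); show('up5')
env.move_l(pose(0,157)[0],rate=40); show('up16')
E
```

```text
above t3.67 ang-0.000 r112.0 z260.0 | ft0.0 fr-0.4 fz0.2 w44.2 g0.0
False
down t4.82 ang-0.003 r111.7 z141.6 | ft0.5 fr1.1 fz-0.4 w44.2 g0.0
grip t5.46 ang0.001 r112.0 z141.1 | ft1.7 fr0.7 fz2.2 w8.8 g30.0
up5 t5.73 ang0.004 r112.1 z145.5 | ft0.7 fr-2.8 fz-8.8 w9.5 g30.0
up16 t6.16 ang0.003 r112.1 z156.8 | ft0.6 fr-3.4 fz-13.8 w9.1 g30.0
```

The spring force of 13.8 N matches a lift of about 16 mm. Next I'll turn past the first notch, set the pin on the rim, loosen the grip to a straddle and feel for the stop.

Run:
```python
from h import *
for a in (.1,.2,.3): env.move_l(*pose(a,157),rate=60); show('turn')
env.move_l(pose(.3,153.5)[0],rate=40); show('low')
set_gripper(20); show('loose')
a=.3
while a<.62:
    a+=.04; hit=env.move_l(*pose(a,153),rate=50,f_stop=12)
    if hit: break
print(hit);show('push')
```

```text
turn t6.49 ang0.104 r112.2 z156.7 | ft2.1 fr-3.1 fz-14.0 w9.2 g30.0
turn t6.83 ang0.202 r112.3 z156.8 | ft3.1 fr-1.0 fz-14.3 w9.0 g30.0
turn t7.16 ang0.300 r112.4 z156.8 | ft2.6 fr0.5 fz-14.4 w9.4 g30.0
low t7.41 ang0.298 r112.4 z153.2 | ft0.7 fr2.6 fz-12.2 w9.0 g30.0
loose t7.82 ang0.296 r111.3 z154.3 | ft0.1 fr0.8 fz-0.9 w20.3 g0.0
False
push t9.82 ang0.620 r112.0 z153.0 | ft-0.4 fr0.3 fz0.2 w20.1 g0.0
```

Run:
```python
from h import *
import cv2
b=viewer.camera("side")[130:270,150:320]
cv2.imwrite("pics/s2.png",cv2.resize(b,(680,560),interpolation=cv2.INTER_CUBIC))
```

```text
(no output)
```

View pics/s2.png

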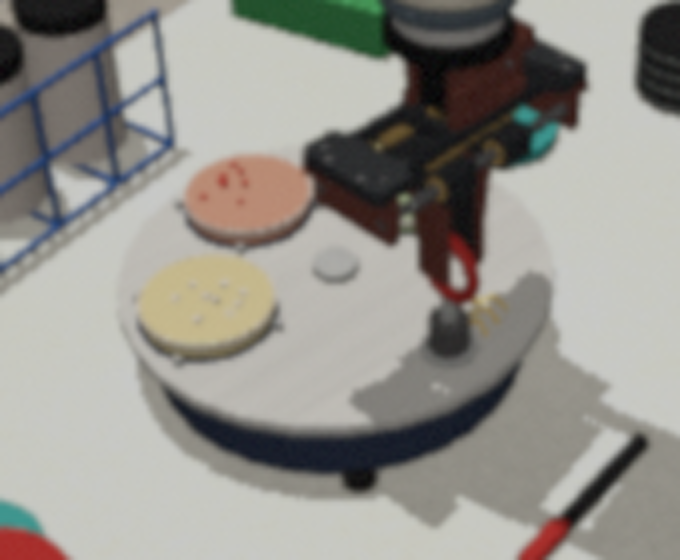

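The ring at (458,268) sits between the fingers and the shaft shows above the bushing, so the pin is riding on the rim. The table has followed and the dishes are seated. I'll keep pushing.

Run:
```python
from h import *
a=.62
while a<1.32:
    a+=.03; hit=env.move_l(*pose(a,153),rate=35,f_stop=10)
    x=show('') if hit or a>1.2 else None
    s=env.read_state()
    if hit: break
    if abs(show('s')[1])>8: break
print(hit,a)
```

```text
s t10.12 ang0.650 r112.0 z153.0 | ft-0.5 fr-0.5 fz0.2 w20.2 g0.0
s t10.37 ang0.680 r112.0 z153.0 | ft0.4 fr-0.3 fz0.2 w19.8 g0.0
s t10.62 ang0.711 r112.0 z153.0 | ft0.1 fr-0.1 fz-0.6 w20.2 g0.0
s t10.87 ang0.740 r112.0 z153.0 | ft0.3 fr-0.2 fz0.9 w20.1 g0.0
s t11.12 ang0.770 r112.0 z153.0 | ft-0.1 fr-0.3 fz-0.4 w19.9 g0.0
s t11.37 ang-5.483 r112.0 z153.0 | ft-0.1 fr-0.5 fz-0.6 w20.1 g0.0
s t11.62 ang-5.453 r112.0 z153.0 | ft-0.6 fr-1.1 fz0.9 w19.9 g0.0
s t11.87 ang-5.423 r112.0 z153.0 | ft0.8 fr-0.0 fz0.5 w20.0 g0.0
s t12.12 ang-5.393 r112.0 z153.0 | ft0.1 fr0.6 fz-0.4 w19.9 g0.0
s t12.37 ang-5.363 r112.0 z153.0 | ft0.2 fr-0.3 fz-0.3 w20.0 g0.0
s t12.62 ang-5.332 r112.0 z153.0 | ft-1.3 fr-0.5 fz0.2 w20.3 g0.0
s t12.87 ang-5.303 r112.0 z153.0 | ft-0.5 fr-0.8 fz-0.2 w20.1 g0.0
s t13.12 ang-5.272 r112.0 z153.0 | ft-0.8 fr-0.9 fz-0.4 w19.7 g0.0
s t13.37 ang-5.242 r112.0 z153.0 | ft-0.8 fr-0.1 fz0.7 w20.0 g0.0
s t13.62 ang-5.212 r112.0 z153.0 | ft-0.9 fr0.1 fz-0.2 w20.0 g0.0
s t13.87 ang-5.183 r112.0 z153.0 | ft0.1 fr0.1 fz0.4 w20.0 g0.0
s t14.12 ang-5.153 r112.0 z153.0 | ft0.4 fr0.2 fz-0.5 w20.2 g0.0
s t14.37 ang-5.123 r112.0 z153.0 | ft0.6 fr-0.5 fz-0.4 w19.9 g0.0
s t14.62 ang-5.098 r112.2 z152.9 | ft-3.4 fr-1.2 fz1.0 w20.0 g2.0
 t14.87 ang-5.088 r112.1 z152.8 | ft-18.1 fr-4.4 fz4.8 w20.4 g9.5
s t14.87 ang-5.088 r112.1 z152.8 | ft-18.1 fr-4.4 fz4.8 w20.4 g9.5
False 1.2200000000000004
```

The stop is at a table angle of about 1.15 rad, well short of the end stop at 1.40. I'll back off, let the pin settle, then open, retreat and look.

Run:
```python
from h import *
import cv2
env.move_l(*pose(1.15,153),rate=30); show('back')
set_gripper(60); show('open')
env.move_l(pose(1.15,270)[0],rate=150); show('up')
env.reach([400,-300,330],rotq(0)); show('away')
b=viewer.camera("side")[150:260,160:310];t=viewer.camera("top")[125:230,195:305]
cv2.imwrite("pics/s3.png",cv2.resize(b,(780,572),interpolation=cv2.INTER_CUBIC))
cv2.imwrite("pics/t3.png",cv2.resize(t,(550,525),interpolation=cv2.INTER_CUBIC))
```

```text
back t15.28 ang-5.131 r111.9 z153.1 | ft-0.2 fr-0.1 fz-0.7 w20.6 g0.0
open t16.06 ang-5.133 r112.0 z153.0 | ft-0.1 fr-0.2 fz0.1 w59.7 g0.0
up t16.99 ang-5.135 r112.5 z269.2 | ft0.5 fr0.6 fz0.2 w60.1 g0.0
away t18.23 ang-4.525 r359.7 z268.5 | ft0.1 fr-0.5 fz-1.1 w60.2 g0.0
```

View pics/s3.png

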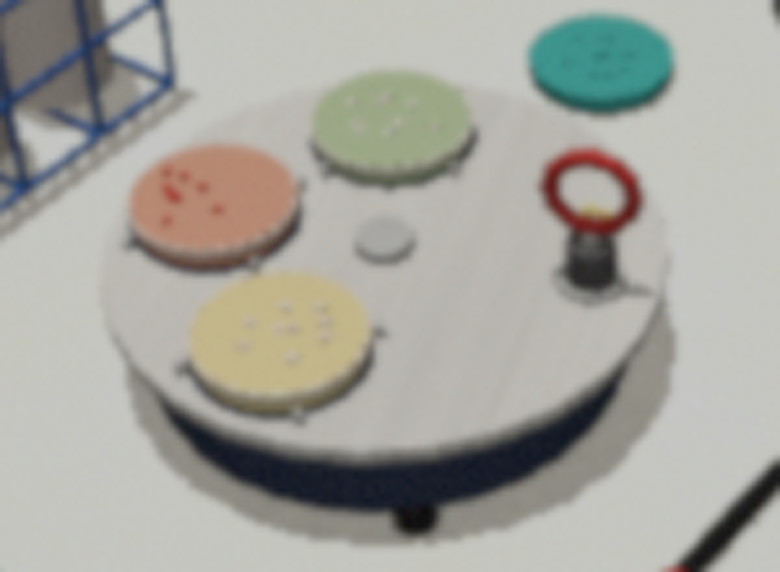

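View pics/t3.png

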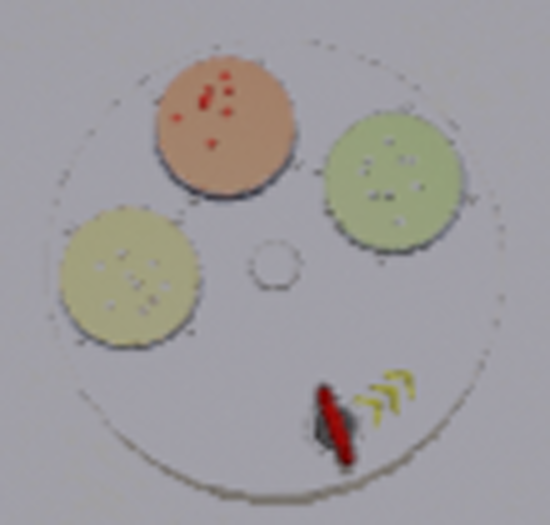

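The side view shows the ring at (591,193) close above the bushing, and the top view shows it at (335,425). I'll get its height from both views.

Run:
```python
from h import *
t=((335+.5)/5-.5+195,(425+.5)/5-.5+125); s=((591+.5)/5.2-.5+160,(193+.5)/5.2-.5+150)
for z in (116,120,124,128,132,136,140):
    a,b=unproj("top",*t,z),unproj("side",*s,z);d=a-C
    print(z,a.round(1),b.round(1),np.hypot(*(a-b)).round(1),(np.arctan2(d[1],d[0])%(2*np.pi)-TH).round(3),np.hypot(*d).round(1))
```

```text
116 [498. -40.] [503.6 -48.4] 10.1 1.129 111.3
120 [497.9 -40. ] [500.9 -44.2] 5.3 1.128 111.4
124 [497.8 -39.9] [498.3 -40.1] 0.5 1.128 111.5
128 [497.7 -39.8] [495.6 -35.9] 4.4 1.127 111.5
132 [497.6 -39.7] [492.9 -31.8] 9.2 1.126 111.6
136 [497.5 -39.7] [490.2 -27.6] 14.1 1.125 111.6
140 [497.5 -39.6] [487.5 -23.5] 18.9 1.124 111.7
```

The ring centre is at 124 mm, so the pin is fully home, with the table at 1.13 rad. Handing in.

```bash
python3 -c "
from station import workorder
print(workorder.sign_off())"
```

```text
the job is handed in; nothing more can be done
None
```

The job is handed in: the turntable is at its next stop, about 1.13 rad counter-clockwise, with the pin fully home (ring centre at 124 mm), the three dishes in their seats, the ring released and the arm clear, about 18 s on the robot's clock.

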